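# Block the gap of a magnet yoke with its transport spacer and bolt it in

### The arm

A 6-joint arm with a two-finger parallel gripper is mounted at the origin on a cart in front of the work surface, level with it; the furniture and walls round the work are solid. World frame = base frame: x ahead of the robot, y to its left, z up, the work surface at z = 0. Lengths are in m, angles in rad, forces in N, time in s.
With the tool pointing down it reaches from about 0.25 to 0.775 m from the base axis. Payload 4 kg.
Tool frame: the origin (TCP) lies where the fingers leave the gripper's body, on its centre line; the fingertips stand 97 mm ahead of it and the grasp point (between the pads) lies 78 mm ahead of it; z points along the fingers, y is the line along which they close (so a half turn about z gives the same grasp; the last joint's range is limited). The gripper opens to 94 mm and grips with 3 to 60 N. Pads are 16 mm wide; open, the fingers measure 119 mm over their backs; the gripper's body (75 mm by 177 mm) begins 78 mm behind the grasp point.
Start: joints at [-1.382, 0.087, 1.371, -0, 1.684, -0.103], TCP at [0.158, -0.527, 0.303] pointing down, gripper open.
Joint ranges: [-3.1, 3.1], [-0.76, 2.03], [0.27, 2.55], [-1.08, 4.22], [0.17, 2.65], [-2.57, 2.57]. Speed limits (rad/s): [2.79, 2.79, 3.14, 3.14, 3.14, 3.14].

### API

Orientations are given as [roll, pitch, yaw] about the fixed x, y, z axes, in that order (R = Rz(yaw) Ry(pitch) Rx(roll)).
In Python, from bench import robot, eyes gives the robot as it stands. The module is installed in compiled form; this text tells all that it offers.
- The arm moves only by the tool carry_out, never from a script. Its argument "deltas" is a list of rows, each an object of numbers: "dx", "dy", "dz": the shift along the tool's x, y, z each as a share of 0.02 m, from -1 to 1; "wx", "wy", "wz": the turn, a rotation vector about the tool's x, y, z each as a share of 0.12 rad, from -1 to 1; "gripper": the closure in counts, from 0 (fully open) to 255 (shut). In form: [{"dx": .., "dy": .., "dz": .., "wx": .., "wy": .., "wz": .., "gripper": ..}, ...]. A call has 1 to 20 rows; each row shifts and turns the commanded pose from where the row before left it, along the tool's axes as they then stand; what a row does not reach is not made up. A row lasts 1/12 s, in which the tool goes at most 41.7 mm and 7.16 degrees, less where a joint would pass 70% of its speed; a pose out of reach is approached as far as the arm can. A call with a number of a shift or a turn outside -1 to 1 is refused whole. A call with a gripper value outside its range is refused whole. The fingers move at their own pace and stop on an object; the grip force is fixed at half the most. Time passes only in rows, so rows that do not move let the fingers close. It gives the time, the measured TCP pose, the force, the opening and the grip force at its end, in the units of the state.
- robot.get_obs(): the state, without advancing time (a new reading comes with each control period).
- eyes.snapshot(name): name is "scene" or "top"; returns the picture (384x512x3 uint8, red, green, blue); there is no depth.
- eyes.get_calibration(name): a dict with "fovy" (degrees; the focal length in pixels is half the picture's height over the tangent of half this angle, whatever the lens; pixels are square), "cx", "cy" (the principal point, pixels), "R" (3x3) and "t" (3): a world point X has camera coordinates R X + t. Camera axes: x right, y down, z forward; pixel columns grow to the right and rows downward; lengths in m; the calibration is good to about 2 mm. A picture is of the moment at which its call begins. get_calibration takes no time and is no camera call.
- robot.close_job(): hands the job in; it is judged then, once.
The state is a dict: "time": time; "joint_positions": joint angles; "qvel": joint speeds; "joint_torque": joint torques, N m; "tool_pos": TCP position; "ee_rot": TCP orientation; "wrist_force": force on the tool from outside, world axes, zero at the start; "wrist_torque": the same for the moment, N m; "width": finger opening in m; "finger_force": force on a finger pad.
Only numpy, scipy, OpenCV 4.12 (cv2) and the standard library are available. Lean on these libraries where they do the work, as an engineer would, in place of code of your own. Each camera call takes 0.05 s, during which the arm holds its last target. There are 200 camera calls.

### The job

Make the magnet yoke ready for transport: bring the red-headed spacer to the gap between the two steel poles, shank first, and push it fully home so that its head sits flat against both poles. Then slide the brass bolt by its black knob all the way across behind the head. Leave the other things where they lie.

Things in the scene. Friction and masses are not known exactly. Their poses are not given: they have to be found in the camera images.
- yoke: Fixed magnet yoke: aluminium base plate 12 mm thick (x -105 to 85, y -78 to 78 mm) with two steel poles and blue blocks on it, tops 56 mm above the desk, fronts in the plane x = 0, out to y +-67 mm; a brass strap over the gap is 62 mm high. Origin on the desk below the gap's mouth; x into the gap, y left, z up. The plate in front of the mouth is a bare landing but for the bolt.
- mouth (a point): Middle of the mouth of the gap between the poles, on the base plate's upper face (12 mm above the desk); axes as the yoke's. The gap is 18.5 mm wide (y), 70 mm deep (x); its mouth flares to 28.5 mm over the first 5 mm.
- spacer: Loose T-shaped spacer, about 0.12 kg, 24 mm high, lying on the desk: aluminium shank 64 mm long (x 0 to 64), 16 mm wide, its last 6 mm 12 mm wide; red head 10 mm thick (x -10 to 0), 40 mm wide. Origin on the underside, middle of the head's front face; x along the shank to its free tip, z up. Home: origin at point mouth, x axes parallel, head touching both pole fronts.
- spacer_tip (a point): Free end of the spacer's shank, on the underside: 64 mm ahead of the spacer's origin along its x.
- bolt (a joint): Travel of the brass bolt, m: 0 open, 0.050 shut; starts at 0 to 0.010. Slides along the yoke's -y, about 1.5 N friction, stays put. Bar 48 mm long (y), at x -24 to -12 mm of the yoke, top 24.5 mm above the desk; spans y 34 to 82 mm open, -16 to 32 shut. Passes behind the head (2 mm clear) only when the spacer is home. Rails 9 mm high beside it at y 31 to 75, x -30 to -6 mm.
- bolt_knob (a point): Centre of the top of the bolt's black upright knob, 15 mm in diameter, 30 mm high, top 54.5 mm above the desk. In the yoke's frame at x -18 mm, y 73 mm with the bolt open, y 23 mm shut; axes as the yoke's.
- tape: Roll of black tape, 60 x 67 x 18 mm, loose bystander; origin at the centre of its underside.
- stub: Short steel vacuum flange stub, 40 mm in diameter and 35 mm high, loose bystander; origin at the centre of its underside.
- pad: Yellow note pad, 76 x 76 x 12 mm, loose bystander; origin at the centre of its underside.
Things that resemble listed ones, but are neither listed nor needed, are in the scene too. Of the things shaped like the spacer, the aluminium one is meant.

How it is judged:
On the way, in this order (a step that is already met when the one before it is completed fails the run):
1. the spacer's shank has entered the gap: tip at least 8 mm past the mouth, within 10 mm of the gap's middle, resting on the base plate (x of spacer_tip in the frame of mouth above 0.008 m and y of spacer_tip in the frame of mouth between -0.01 and 0.01 m and z of spacer_tip in the frame of mouth below 0.008 m), for 0.1 s.
2. the spacer is home: head against the poles (within 3 mm) (x of spacer in the frame of mouth above -0.003 m and angle between the x axis of spacer and the x axis of yoke, either way round below 0.1 rad), for 0.2 s.
At the end, for the whole second after the job is handed in: The spacer stands upright in the gap, its head within 3 mm of the pole fronts and its origin within 6 mm of the mouth point, parallel to the gap within 0.1 rad, at rest; the bolt is across to at least 44 of its 50 mm (all of step 2 and distance between spacer and mouth below 0.006 m and angle between spacer's own z axis and vertical below 0.06 rad and linear speed of spacer below 0.01 m/s and value of joint bolt above 0.044 m); the robot touches nothing.
It fails at once if the tape roll is moved by more than 20 mm (distance of tape from where it was at the start of the episode above 0.02 m).
It fails at once if the flange stub is moved by more than 20 mm (distance of stub from where it was at the start of the episode above 0.02 m).
It fails at once if the note pad is moved by more than 20 mm (distance of pad from where it was at the start of the episode above 0.02 m).
It also fails if it takes over 56 s, if anything falls off the work surface, if the arm or the gripper's body presses on something with over 40 N, if the wrist force passes 120 N, or if a joint passes its speed limit or range.

## Working session

There is one attempt and no reset: what is moved stays moved. The work goes in short steps, Python scripts to look and compute and a tool call to move; the robot and the scene stay as the last step left them, time stands still between calls to the robot, and variables do not carry over. Pictures are saved under pics/ and viewed, at most 10 in all, crops included, and the job is handed in when it is done.

Besides the shell and the picture viewer there is one more tool, called after "Call:" by a JSON object that holds its "op" and its "data". carry_out: Moves the arm, as the interface text tells. Shift numbers are shares of 0.02 m and turn numbers shares of 0.12 rad, none past 1 either way. Its arguments: {"type":"object","properties":{"deltas":{"type":"array","items":{"type":"object","properties":{"dx":{"type":"number"},"dy":{"type":"number"},"dz":{"type":"number"},"wx":{"type":"number"},"wy":{"type":"number"},"wz":{"type":"number"},"gripper":{"type":"number"}}}}},"required":["deltas"]}

```bash
mkdir -p pics; cat > h.py <<'E'
import numpy as np, cv2
from bench import robot, eyes
def snap(n,f):
    im=eyes.snapshot(n); cv2.imwrite('pics/'+f,cv2.cvtColor(im,cv2.COLOR_RGB2BGR)); return im
def ray(n,u,v,z):
    c=eyes.get_calibration(n); f=192/np.tan(np.radians(c['fovy'])/2)
    R=np.array(c['R']);t=np.array(c['t']); d=R.T@np.array([(u-c['cx'])/f,(v-c['cy'])/f,1]); o=-R.T@t
    return o+d*(z-o[2])/d[2]
def proj(n,X):
    c=eyes.get_calibration(n); f=192/np.tan(np.radians(c['fovy'])/2)
    p=np.array(c['R'])@np.array(X)+np.array(c['t']); return np.array([c['cx']+f*p[0]/p[2],c['cy']+f*p[1]/p[2]])
E
python3 - <<'E'
from h import *
snap('scene','s0.png');snap('top','t0.png')
for n in('scene','top'):
    c=eyes.get_calibration(n);print(n,c, -np.array(c['R']).T@np.array(c['t']))
print(robot.get_obs())
E
```

```text
scene {'fovy': 56.508262627468945, 'cx': 255.49243095155217, 'cy': 192.2923839687369, 'R': array([[-0.61689056, -0.78703812,  0.00412782],
       [-0.58740899,  0.45691538, -0.66796633],
       [ 0.5238289 , -0.41448684, -0.74418005]]), 't': array([0.46259151, 0.29530175, 0.79089187])} [0.04453922 0.55696351 0.78390809]
top {'fovy': 49.06561111254383, 'cx': 250.9477701648276, 'cy': 189.97999399117595, 'R': array([[ 0.02402518, -0.99961111, -0.01415696],
       [-0.99021566, -0.02184743, -0.13782467],
       [ 0.13746178,  0.01732971, -0.99035546]]), 't': array([0.17359429, 0.54554513, 0.98971079])} [0.39998928 0.16829414 1.05781263]
{'time': 0.1, 'joint_positions': array([-1.38209128e+00,  8.78567716e-02,  1.37208871e+00, -4.09061177e-05,
        1.68358018e+00, -1.03101628e-01]), 'qvel': array([-0.00097335, -0.00132874, -0.00191172, -0.00047246,  0.00126682,
        0.00170083]), 'joint_torque': array([ 1.33107416e-03, -3.41250801e+01, -3.03302336e+01,  7.20529351e-02,
        3.04063875e-02, -9.42688325e-05]), 'tool_pos': array([ 0.15815385, -0.52645736,  0.30164163]), 'ee_rot': array([-3.13966573e+00, -1.58504007e-04,  2.91801958e-01]), 'wrist_force': array([-0.7125669 , -0.14699195, -0.22225675]), 'wrist_torque': array([-0.02573733, -0.03735611, -0.03703934]), 'finger_force': 0.0, 'width': 0.09389228265611925}
```

View pics/t0.png

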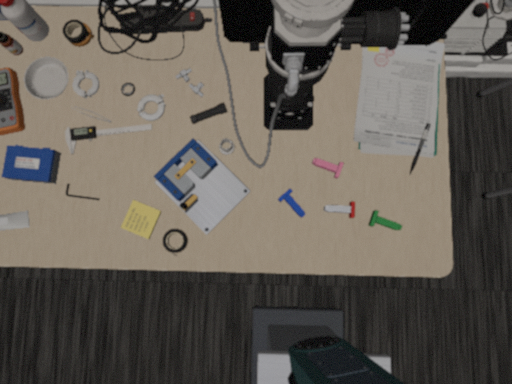

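View pics/s0.png

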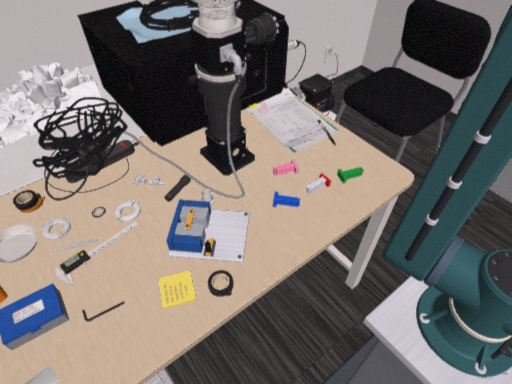

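```bash
python3 - <<'E'
from h import *
a=cv2.imread('pics/t0.png')
l=cv2.resize(a[130:240,145:255],(480,480),interpolation=cv2.INTER_CUBIC)
r=cv2.resize(a[150:240,270:410],None,fx=2.285,fy=2.285,interpolation=cv2.INTER_CUBIC)
s=cv2.imread('pics/s0.png')
c=np.zeros((590,800,3),np.uint8); c[:480,:480]=l; c[:r.shape[0],480:480+r.shape[1]]=r[:,:320]
q=cv2.resize(s[190:270,160:260],None,fx=3.2,fy=3.2,interpolation=cv2.INTER_CUBIC); c[210:210+256,480:800]=q
q=cv2.resize(s[155:215,265:365],None,fx=1.9,fy=1.9,interpolation=cv2.INTER_CUBIC); c[476:590,480:670]=q
cv2.imwrite('pics/c0.png',c)
E
```

```text
(no output)
```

View pics/c0.png

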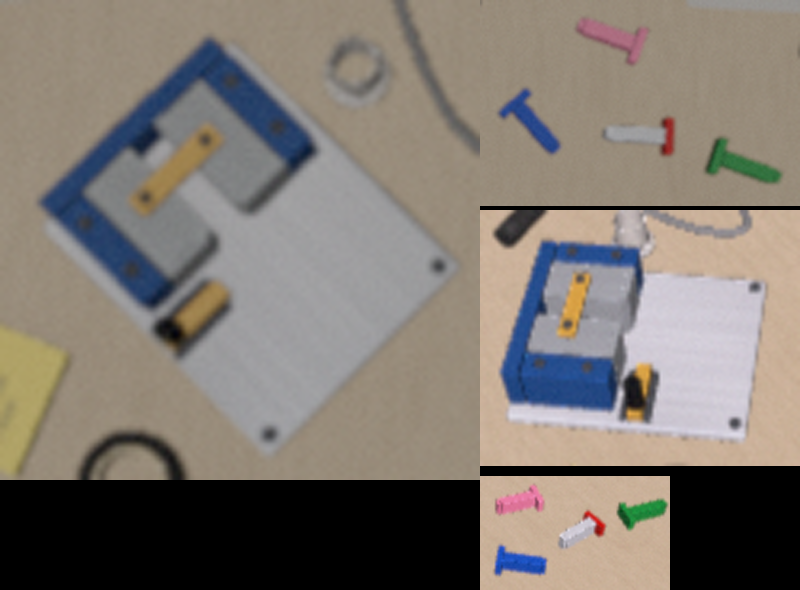

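Four T-shaped things in the top view: pink (328,165), blue (292,203), green (385,221), and the aluminium shank with a red head at (340,209). The last one fits the description, and the crop confirms it. The yoke's mouth opens to the lower right, and the knob is at about (184,205). Next I fit both poses.

```bash
cat > fit.py <<'E'
from h import *
from scipy.optimize import least_squares
def fit(pts,x0):
    # pts: (cam,u,v,x,y,z) in body frame (z over desk)
    def W(p,q): c,s=np.cos(p[2]),np.sin(p[2]); return [p[0]+c*q[0]-s*q[1],p[1]+s*q[0]+c*q[1],q[2]]
    f=lambda p: np.concatenate([proj(a[0],W(p,a[3:]))-a[1:3] for a in pts])
    r=least_squares(f,x0,loss='soft_l1'); return r.x,r.fun.reshape(-1,2),W
E
python3 - <<'E'
from fit import *
k=480/110
T=lambda u,v,x,y,z:('top',145+u/k-.4,130+v/k-.4,x/1e3,y/1e3,z/1e3)
S=lambda u,v,x,y,z:('scene',160+(u-480)/3.2-.3,190+(v-210)/3.2-.3,x/1e3,y/1e3,z/1e3)
Y=[T(457,265,-105,-78,12),T(268,455,-105,78,12),T(316,150,0,-67,56),T(155,303,0,67,56),T(230,42,85,-78,12),T(45,232,85,78,12),
 S(766,281,-105,-78,12),S(745,438,-105,78,12),S(616,367,0,67,56),S(642,252,0,-67,56)]
x,r,W=fit(Y,[.4,.3,.9]);print('yoke',x,'\n',r.round(1).tolist())
for t in(0,.01):print(proj('top',W(x,[-.018,.073-t,.0545])),proj('scene',W(x,[-.018,.073-t,.0545])))
# spacer segmentation (top): red head
for n,(u0,u1,v0,v1) in {'top':(318,362,195,222),'scene':(300,337,168,198)}.items():
    a=cv2.imread('pics/%s0.png'%n[0]).astype(int)[v0:v1,u0:u1]
    red=(a[...,2]-a[...,1]>60); hi=a.min(2)>150
    v,u=np.nonzero(red);print(n,'red',u.mean()+u0,v.mean()+v0,len(u),u.min()+u0,u.max()+u0,v.min()+v0,v.max()+v0)
    v,u=np.nonzero(hi);print('hi',u.mean()+u0,v.mean()+v0,len(u),u.min()+u0,u.max()+u0)
E
```

```text
yoke [0.55771783 0.31539696 0.81607635] 
 [[2.0, 0.7], [1.1, 1.6], [0.2, -2.2], [-2.5, 1.8], [1.2, 0.2], [-0.5, -0.4], [-0.1, -0.3], [0.0, -0.5], [-2.6, 4.7], [-1.0, -1.3]]
[181.14477528 207.87525425] [206.55562711 246.46992726]
[184.12981706 204.91870034] [207.29980768 243.00804338]
top red 352.3859649122807 209.40350877192984 57 350 354 202 217
hi 337.73949579831935 208.2016806722689 119 326 349
scene red 325.75384615384615 179.53846153846155 65 319 330 173 186
hi 317.20323325635104 182.5773672055427 866 300 336
```

```bash
python3 - <<'E'
from h import *
t=cv2.imread('pics/t0.png')[190:228,310:370];s=cv2.imread('pics/s0.png')[165:203,295:345]
a=cv2.resize(t,None,fx=8,fy=8,interpolation=cv2.INTER_CUBIC);b=cv2.resize(s,None,fx=6,fy=6,interpolation=cv2.INTER_CUBIC)
c=np.zeros((304+228,480,3),np.uint8);c[:304]=a;c[304:,:300]=b;cv2.imwrite('pics/c1.png',c)
E
```

```text
(no output)
```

View pics/c1.png

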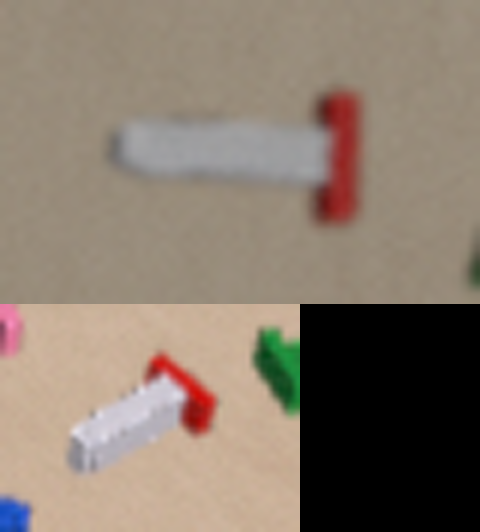

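```bash
cat > m.py <<'E'
from fit import *
k=480/110
T=lambda u,v,x,y,z:('top',145+u/k-.4,130+v/k-.4,x/1e3,y/1e3,z/1e3)
S=lambda u,v,x,y,z:('scene',160+(u-480)/3.2-.3,190+(v-210)/3.2-.3,x/1e3,y/1e3,z/1e3)
Y=[T(459,265,-105,-78,12),T(268,457,-105,78,12),T(316,148,0,-67,56),T(153,300,0,67,56),
 S(767,281,-105,-78,12),S(745,439,-105,78,12),S(622,363,0,67,56),S(643,251,0,-67,56)]
yo,r,W=fit(Y,[.4,.3,.9])
T2=lambda u,v,x,y,z:('top',310+u/8-.44,190+v/8-.44,x/1e3,y/1e3,z/1e3)
S2=lambda u,v,x,y,z:('scene',295+u/6-.42,165+(v-304)/6-.42,x/1e3,y/1e3,z/1e3)
P=[T2(358,94,-10,-20,24),T2(356,222,-10,20,24),T2(115,148,64,0,24),S2(213,400,-10,-20,24),S2(160,355,-10,20,24),S2(78,435,64,0,24)]
sp,r2,_=fit(P,[.35,-.05,1.6])
E
python3 - <<'E'
from m import *
print('yoke',yo,r.round(1).tolist());print('spacer',sp,r2.round(1).tolist())
for p,n in((P,'sp'),(Y,'yo')):
  for cam in('top','scene'): 
    q=[a for a in p if a[0]==cam]; print(n,cam,fit(q,sp if n=='sp' else yo)[0])
o=[]
for n in('top','scene'):
    a=cv2.resize(cv2.imread('pics/%s0.png'%n[0]),None,fx=4,fy=4,interpolation=cv2.INTER_CUBIC)
    def box(p,x0,x1,y0,y1,z0,z1,c):
        V=[((proj(n,W(p,[x/1e3,y/1e3,z/1e3]))+.5)*4).astype(int).tolist() for x in(x0,x1) for y in(y0,y1) for z in(z0,z1)]
        for i in range(8):
            for b in(1,2,4):
                if not i&b: cv2.line(a,V[i],V[i|b],c,1,cv2.LINE_AA)
    box(yo,-105,85,-78,78,0,12,(0,0,255)); box(yo,0,85,-67,67,12,56,(0,255,0)); box(yo,0,70,-9.25,9.25,12,56,(255,0,255)); box(yo,-24,-12,29,77,12,24.5,(0,255,255))
    box(sp,-10,0,-20,20,0,24,(0,255,0)); box(sp,0,64,-8,8,0,24,(0,255,0))
    c=(proj(n,[yo[0],yo[1],0])*4).astype(int); d=(proj(n,[*sp[:2],0])*4).astype(int)
    o.append(np.hstack([a[c[1]-210:c[1]+210,c[0]-210:c[0]+210][::1,::1],a[d[1]-210:d[1]+210,d[0]-160:d[0]+160][:420]]))
c=np.vstack([o[0],o[1]]);c=cv2.resize(c,None,fx=.71,fy=.71,interpolation=cv2.INTER_AREA);print(c.shape);cv2.imwrite('pics/ov.png',c)
E
```

```text
yoke [0.55880287 0.31419694 0.79849328] [[1.9, 1.1], [0.7, 0.9], [1.0, -1.9], [-1.9, 1.7], [0.1, -0.2], [-0.5, -0.8], [-4.8, 5.4], [-0.7, -1.4]]
spacer [ 0.5013243  -0.05892565  1.54596251] [[0.2, -0.1], [0.2, 0.2], [0.3, -0.1], [-9.5, -7.7], [8.8, 7.5], [-0.8, 1.1]]
sp top [ 0.50135445 -0.05835451  1.55124089]
sp scene [ 0.47428633 -0.05370865  1.03798259]
yo top [0.56087085 0.31617299 0.79923307]
yo scene [0.55645818 0.31325116 0.80352143]
(596, 525, 3)
```

View pics/ov.png

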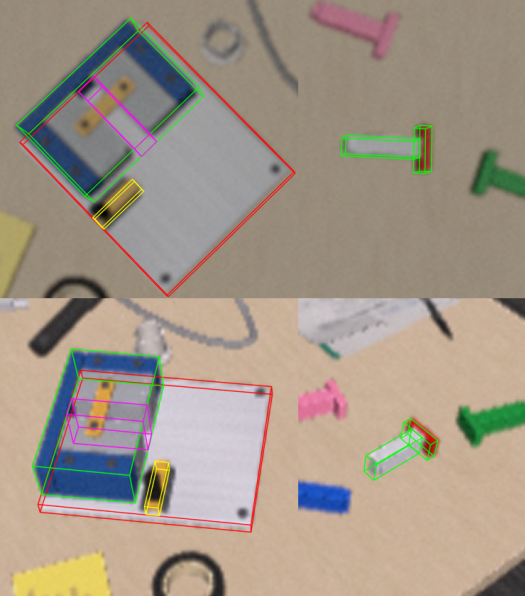

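```bash
python3 - <<'E'
s=open('m.py').read()
s=s.replace("S(622,363,0,67,56),","").replace("S2(213,400,-10,-20,24),S2(160,355,-10,20,24)","S2(213,400,-10,20,24),S2(160,355,-10,-20,24)")
open('m.py','w').write(s)
E
python3 - <<'E'
from m import *
print('yoke',yo,r.round(1).tolist());print('spacer',sp,r2.round(1).tolist())
for p,n in((P,'sp'),(Y,'yo')):
  for cam in('top','scene'): 
    q=[a for a in p if a[0]==cam]; print(n,cam,fit(q,sp if n=='sp' else yo)[0])
o=[]
for n,K in(('top',8),('scene',8)):
    a=cv2.resize(cv2.imread('pics/%s0.png'%n[0]),None,fx=K,fy=K,interpolation=cv2.INTER_CUBIC)
    for x,y,z in [(0,-14.25,56),(0,14.25,56),(70,-9.25,56),(70,9.25,56),(0,-67,56),(0,67,56),(0,-67,12),(0,67,12),(0,-14.25,12),(0,14.25,12),(5,9.25,56),(5,-9.25,56)]:
        p=((proj(n,W(yo,[x/1e3,y/1e3,z/1e3]))+.5)*K).astype(int).tolist(); cv2.circle(a,p,3,(0,0,255) if z==56 else (0,255,0),-1)
    c=(proj(n,W(yo,[.02,0,.04]))*K).astype(int); print(n,c); o.append(a[c[1]-290:c[1]+290,c[0]-198:c[0]+198] if n=='scene' else a[c[1]-290:c[1]+290,c[0]-200:c[0]+200])
cv2.imwrite('pics/g.png',np.hstack(o))
E
```

```text
yoke [0.55840518 0.31540902 0.79982049] [[1.5, 1.2], [0.3, 1.0], [0.5, -1.8], [-2.3, 1.9], [-0.2, 0.0], [-0.7, -0.5], [-1.1, -1.1]]
spacer [ 0.50100822 -0.05904932  1.54343514] [[0.3, 0.1], [0.2, 0.3], [0.3, -0.1], [0.0, 0.0], [-0.5, -0.2], [-0.7, 1.1]]
sp top [ 0.50135445 -0.05835451  1.55124089]
sp scene [ 0.50092862 -0.06089754  1.5221219 ]
yo top [0.56087085 0.31617299 0.79923304]
yo scene [0.55572735 0.31521872 0.80557176]
top [1542 1409]
scene [1580 1795]
```

View pics/g.png

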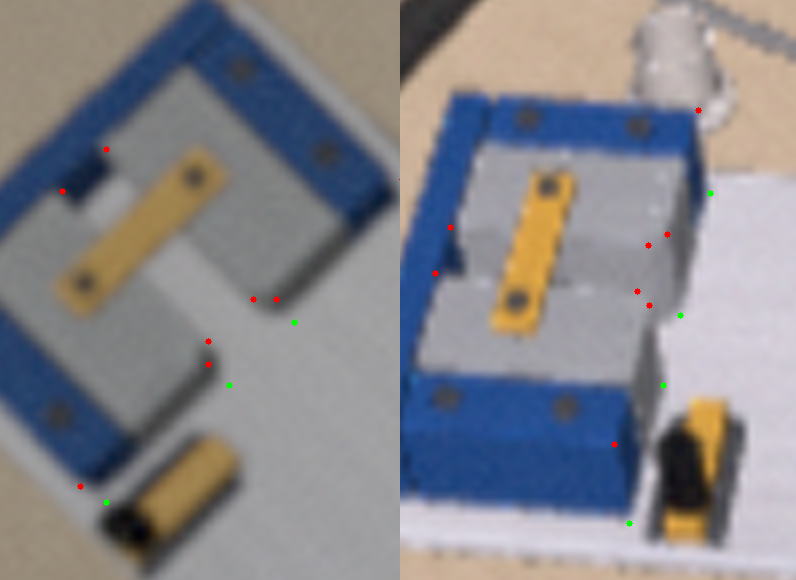

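The overlay holds to about 1 mm sideways at the gap: mouth at pixel (242,332) in the left half. Yoke is at about (0.558, 0.315, yaw 0.80) and spacer at (0.501, -0.059, yaw 1.545), with the two cameras agreeing. Moving now: turn first, then go above the spacer.

Call:
{"op": "carry_out", "data": {"deltas": [{"wz": -1,"gripper": 92},{"wz": -1,"gripper": 92},{"wz": -1,"gripper": 92},{"wz": -1,"gripper": 92},{"wz": -1,"gripper": 92},{"wz": -1,"gripper": 92},{"wz": -1,"gripper": 92},{"wz": -1,"gripper": 92},{"wz": -1,"gripper": 92},{"wz": -1,"gripper": 92},{"wz": -0.44,"gripper": 92},{"gripper": 92},{"gripper": 92}]}}

```text
invalid input
```

Call:
{"op": "carry_out", "data": {"deltas": [{"dx": 0.978,"dy": 0.661,"gripper": 92},{"dx": 0.978,"dy": 0.661,"gripper": 92},{"dx": 0.978,"dy": 0.661,"gripper": 92},{"dx": 0.978,"dy": 0.661,"gripper": 92},{"dx": 0.978,"dy": 0.661,"gripper": 92},{"dx": 0.978,"dy": 0.661,"gripper": 92},{"dx": 0.978,"dy": 0.661,"gripper": 92},{"dx": 0.978,"dy": 0.661,"gripper": 92},{"dx": 0.978,"dy": 0.661,"gripper": 92},{"dx": 0.978,"dy": 0.661,"gripper": 92},{"dx": 0.978,"dy": 0.661,"gripper": 92},{"dx": 0.978,"dy": 0.661,"gripper": 92},{"dx": 0.978,"dy": 0.661,"gripper": 92},{"dx": 0.978,"dy": 0.661,"gripper": 92},{"dx": 0.978,"dy": 0.661,"gripper": 92},{"dx": 0.978,"dy": 0.661,"gripper": 92},{"dx": 0.978,"dy": 0.661,"gripper": 92},{"dx": 0.978,"dy": 0.661,"gripper": 92},{"dx": 0.978,"dy": 0.661,"gripper": 92},{"gripper": 92}]}}

```text
invalid input
```

Call:
{"op": "carry_out", "data": {"deltas": [{"dx": 0,"dy": 0,"dz": 0,"wx": 0,"wy": 0,"wz": -1,"gripper": 92},{"dx": 0,"dy": 0,"dz": 0,"wx": 0,"wy": 0,"wz": -1,"gripper": 92},{"dx": 0,"dy": 0,"dz": 0,"wx": 0,"wy": 0,"wz": -1,"gripper": 92},{"dx": 0,"dy": 0,"dz": 0,"wx": 0,"wy": 0,"wz": -1,"gripper": 92},{"dx": 0,"dy": 0,"dz": 0,"wx": 0,"wy": 0,"wz": -1,"gripper": 92},{"dx": 0,"dy": 0,"dz": 0,"wx": 0,"wy": 0,"wz": -1,"gripper": 92},{"dx": 0,"dy": 0,"dz": 0,"wx": 0,"wy": 0,"wz": -1,"gripper": 92},{"dx": 0,"dy": 0,"dz": 0,"wx": 0,"wy": 0,"wz": -1,"gripper": 92},{"dx": 0,"dy": 0,"dz": 0,"wx": 0,"wy": 0,"wz": -1,"gripper": 92},{"dx": 0,"dy": 0,"dz": 0,"wx": 0,"wy": 0,"wz": -1,"gripper": 92},{"dx": 0,"dy": 0,"dz": 0,"wx": 0,"wy": 0,"wz": -0.44,"gripper": 92},{"dx": 0,"dy": 0,"dz": 0,"wx": 0,"wy": 0,"wz": 0,"gripper": 92}]}}

```text
time: 1.1
tool_pos: [0.1582, -0.5266, 0.302]
ee_rot: [-3.141, -0.001, 1.545]
wrist_force: [-0.4, 0.2, 0.8]
width: 0.0603
finger_force: 0.0
```

Call:
{"op": "carry_out", "data": {"deltas": [{"dx": 1,"dy": 0.66,"dz": 0,"wx": 0,"wy": 0,"wz": 0,"gripper": 92},{"dx": 1,"dy": 0.66,"dz": 0,"wx": 0,"wy": 0,"wz": 0,"gripper": 92},{"dx": 1,"dy": 0.66,"dz": 0,"wx": 0,"wy": 0,"wz": 0,"gripper": 92},{"dx": 1,"dy": 0.66,"dz": 0,"wx": 0,"wy": 0,"wz": 0,"gripper": 92},{"dx": 1,"dy": 0.66,"dz": 0,"wx": 0,"wy": 0,"wz": 0,"gripper": 92},{"dx": 1,"dy": 0.66,"dz": 0,"wx": 0,"wy": 0,"wz": 0,"gripper": 92},{"dx": 1,"dy": 0.66,"dz": 0,"wx": 0,"wy": 0,"wz": 0,"gripper": 92},{"dx": 1,"dy": 0.66,"dz": 0,"wx": 0,"wy": 0,"wz": 0,"gripper": 92},{"dx": 1,"dy": 0.66,"dz": 0,"wx": 0,"wy": 0,"wz": 0,"gripper": 92},{"dx": 1,"dy": 0.66,"dz": 0,"wx": 0,"wy": 0,"wz": 0,"gripper": 92},{"dx": 1,"dy": 0.66,"dz": 0,"wx": 0,"wy": 0,"wz": 0,"gripper": 92},{"dx": 1,"dy": 0.66,"dz": 0,"wx": 0,"wy": 0,"wz": 0,"gripper": 92},{"dx": 1,"dy": 0.66,"dz": 0,"wx": 0,"wy": 0,"wz": 0,"gripper": 92},{"dx": 1,"dy": 0.66,"dz": 0,"wx": 0,"wy": 0,"wz": 0,"gripper": 92},{"dx": 1,"dy": 0.66,"dz": 0,"wx": 0,"wy": 0,"wz": 0,"gripper": 92},{"dx": 1,"dy": 0.66,"dz": 0,"wx": 0,"wy": 0,"wz": 0,"gripper": 92},{"dx": 1,"dy": 0.66,"dz": 0,"wx": 0,"wy": 0,"wz": 0,"gripper": 92},{"dx": 1,"dy": 0.66,"dz": 0,"wx": 0,"wy": 0,"wz": 0,"gripper": 92},{"dx": 1,"dy": 0.66,"dz": 0,"wx": 0,"wy": 0,"wz": 0,"gripper": 92},{"dx": 1,"dy": 0.66,"dz": 0,"wx": 0,"wy": 0,"wz": 0,"gripper": 92}]}}

```text
time: 2.77
tool_pos: [0.433, -0.1326, 0.3024]
ee_rot: [-3.141, -0.0, 1.543]
wrist_force: [1.1, -0.3, 0.4]
width: 0.06
finger_force: 0.0
```

Call:
{"op": "carry_out", "data": {"deltas": [{"dx": 0.9,"dy": 0.66,"dz": 0.5,"wx": 0,"wy": 0,"wz": 0,"gripper": 92},{"dx": 0.9,"dy": 0.66,"dz": 0.5,"wx": 0,"wy": 0,"wz": 0,"gripper": 92},{"dx": 0.9,"dy": 0.66,"dz": 0.5,"wx": 0,"wy": 0,"wz": 0,"gripper": 92},{"dx": 0.9,"dy": 0.66,"dz": 1,"wx": 0,"wy": 0,"wz": 0,"gripper": 92},{"dx": 0.9,"dy": 0.66,"dz": 1,"wx": 0,"wy": 0,"wz": 0,"gripper": 92},{"dx": 0,"dy": 0,"dz": 1,"wx": 0,"wy": 0,"wz": 0,"gripper": 92},{"dx": 0,"dy": 0,"dz": 0.7,"wx": 0,"wy": 0,"wz": 0,"gripper": 92},{"dx": 0,"dy": 0,"dz": 0,"wx": 0,"wy": 0,"wz": 0,"gripper": 92},{"dx": 0,"dy": 0,"dz": 0,"wx": 0,"wy": 0,"wz": 0,"gripper": 92}]}}

```text
time: 3.52
tool_pos: [0.5004, -0.0454, 0.1977]
ee_rot: [-3.139, -0.0, 1.544]
wrist_force: [0.5, 0.4, 0.7]
width: 0.06
finger_force: 0.0
```

Call:
{"op": "carry_out", "data": {"deltas": [{"dx": 0,"dy": 0.05,"dz": 1,"wx": 0,"wy": 0,"wz": 0,"gripper": 92},{"dx": 0,"dy": 0,"dz": 1,"wx": 0,"wy": 0,"wz": 0,"gripper": 92},{"dx": 0,"dy": 0,"dz": 1,"wx": 0,"wy": 0,"wz": 0,"gripper": 92},{"dx": 0,"dy": 0,"dz": 1,"wx": 0,"wy": 0,"wz": 0,"gripper": 92},{"dx": 0,"dy": 0,"dz": 0.5,"wx": 0,"wy": 0,"wz": 0,"gripper": 92},{"dx": 0,"dy": 0,"dz": 0.3,"wx": 0,"wy": 0,"wz": 0,"gripper": 92},{"dx": 0,"dy": 0,"dz": 0,"wx": 0,"wy": 0,"wz": 0,"gripper": 92},{"dx": 0,"dy": 0,"dz": 0,"wx": 0,"wy": 0,"wz": 0,"gripper": 255},{"dx": 0,"dy": 0,"dz": 0,"wx": 0,"wy": 0,"wz": 0,"gripper": 255},{"dx": 0,"dy": 0,"dz": 0,"wx": 0,"wy": 0,"wz": 0,"gripper": 255},{"dx": 0,"dy": 0,"dz": 0,"wx": 0,"wy": 0,"wz": 0,"gripper": 255},{"dx": 0,"dy": 0,"dz": 0,"wx": 0,"wy": 0,"wz": 0,"gripper": 255},{"dx": 0,"dy": 0,"dz": 0,"wx": 0,"wy": 0,"wz": 0,"gripper": 255},{"dx": 0,"dy": 0,"dz": 0,"wx": 0,"wy": 0,"wz": 0,"gripper": 255}]}}

```text
time: 4.68
tool_pos: [0.502, -0.0456, 0.1028]
ee_rot: [3.141, 0.0, 1.545]
wrist_force: [-0.8, -0.7, 1.2]
width: 0.017
finger_force: 0.5
```

Call:
{"op": "carry_out", "data": {"deltas": [{"dx": 0,"dy": 0,"dz": 0,"wx": 0,"wy": 0,"wz": 0,"gripper": 255},{"dx": 0,"dy": 0,"dz": 0,"wx": 0,"wy": 0,"wz": 0,"gripper": 255},{"dx": 0,"dy": 0,"dz": -0.5,"wx": 0,"wy": 0,"wz": 0,"gripper": 255},{"dx": 0,"dy": 0,"dz": -1,"wx": 0,"wy": 0,"wz": 0,"gripper": 255},{"dx": 0,"dy": 0,"dz": -1,"wx": 0,"wy": 0,"wz": 0,"gripper": 255},{"dx": 0,"dy": 0,"dz": -1,"wx": 0,"wy": 0,"wz": 0,"gripper": 255},{"dx": 0,"dy": 0,"dz": 0,"wx": 0,"wy": 0,"wz": 1,"gripper": 255},{"dx": 0,"dy": 0,"dz": 0,"wx": 0,"wy": 0,"wz": 1,"gripper": 255},{"dx": 0,"dy": 0,"dz": 0,"wx": 0,"wy": 0,"wz": 1,"gripper": 255},{"dx": 0,"dy": 0,"dz": 0,"wx": 0,"wy": 0,"wz": 1,"gripper": 255},{"dx": 0,"dy": 0,"dz": 0,"wx": 0,"wy": 0,"wz": 1,"gripper": 255},{"dx": 0,"dy": 0,"dz": 0,"wx": 0,"wy": 0,"wz": 1,"gripper": 255},{"dx": 0,"dy": 0,"dz": 0,"wx": 0,"wy": 0,"wz": 0.2,"gripper": 255},{"dx": 0,"dy": 0,"dz": 0,"wx": 0,"wy": 0,"wz": 0,"gripper": 255}]}}

```text
time: 5.85
tool_pos: [0.502, -0.0456, 0.173]
ee_rot: [3.141, -0.0, 0.802]
wrist_force: [-0.5, -0.3, -0.6]
width: 0.0156
finger_force: 30.0
```

Call:
{"op": "carry_out", "data": {"deltas": [{"dx": 0.5,"dy": -0.44,"dz": 0,"wx": 0,"wy": 0,"wz": 0,"gripper": 255},{"dx": 0.97,"dy": -0.88,"dz": 0,"wx": 0,"wy": 0,"wz": 0,"gripper": 255},{"dx": 0.97,"dy": -0.88,"dz": 0,"wx": 0,"wy": 0,"wz": 0,"gripper": 255},{"dx": 0.97,"dy": -0.88,"dz": 0,"wx": 0,"wy": 0,"wz": 0,"gripper": 255},{"dx": 0.97,"dy": -0.88,"dz": 0,"wx": 0,"wy": 0,"wz": 0,"gripper": 255},{"dx": 0.97,"dy": -0.88,"dz": 0,"wx": 0,"wy": 0,"wz": 0,"gripper": 255},{"dx": 0.97,"dy": -0.88,"dz": 0,"wx": 0,"wy": 0,"wz": 0,"gripper": 255},{"dx": 0.97,"dy": -0.88,"dz": 0,"wx": 0,"wy": 0,"wz": 0,"gripper": 255},{"dx": 0.97,"dy": -0.88,"dz": 0,"wx": 0,"wy": 0,"wz": 0,"gripper": 255},{"dx": 0.97,"dy": -0.88,"dz": 0,"wx": 0,"wy": 0,"wz": 0,"gripper": 255},{"dx": 0.97,"dy": -0.88,"dz": 0,"wx": 0,"wy": 0,"wz": 0,"gripper": 255},{"dx": 0.97,"dy": -0.88,"dz": 0,"wx": 0,"wy": 0,"wz": 0,"gripper": 255},{"dx": 0.5,"dy": -0.44,"dz": 0,"wx": 0,"wy": 0,"wz": 0,"gripper": 255},{"dx": 0,"dy": 0,"dz": 0,"wx": 0,"wy": 0,"wz": 0,"gripper": 255},{"dx": 0,"dy": 0,"dz": 0,"wx": 0,"wy": 0,"wz": 0,"gripper": 255}]}}

```text
time: 7.1
tool_pos: [0.5128, 0.2688, 0.1725]
ee_rot: [3.141, 0.001, 0.803]
wrist_force: [-0.2, 0.5, -0.4]
width: 0.0154
finger_force: 30.0
```

```bash
python3 - <<'E'
from m import *
o=[]
for n in('top','scene'):
    im=eyes.snapshot(n); a=cv2.resize(cv2.cvtColor(im,cv2.COLOR_RGB2BGR),None,fx=5,fy=5,interpolation=cv2.INTER_CUBIC)
    cv2.imwrite('pics/h%s.png'%n,cv2.cvtColor(im,cv2.COLOR_RGB2BGR))
    tp=robot.get_obs()['tool_pos']; p=[tp[0]-.0136*np.cos(.802),tp[1]-.0136*np.sin(.802),.802]
    b=tp[2]-.102
    for x,y in((-.01,-.02),(-.01,.02),(0,-.02),(0,.02),(.064,-.006),(.064,.006)):
        q=((proj(n,W(p,[x,y,.024+b]))+.5)*5).astype(int).tolist(); cv2.circle(a,q,3,(0,255,0),-1)
    for x,y,z in((0,-.01425,.056),(0,.01425,.056),(-.079,0,.012),(-.12,0,.012)):
        q=((proj(n,W(yo,[x,y,z]))+.5)*5).astype(int).tolist(); cv2.circle(a,q,3,(0,0,255),-1)
    c=(proj(n,W(yo,[-.02,0,.05]))*5).astype(int); print(n,c); o.append(a[c[1]-290:c[1]+290,c[0]-198:c[0]+198])
cv2.imwrite('pics/hh.png',np.hstack(o))
E
```

```text
top [1017  935]
scene [1062 1117]
```

View pics/hh.png

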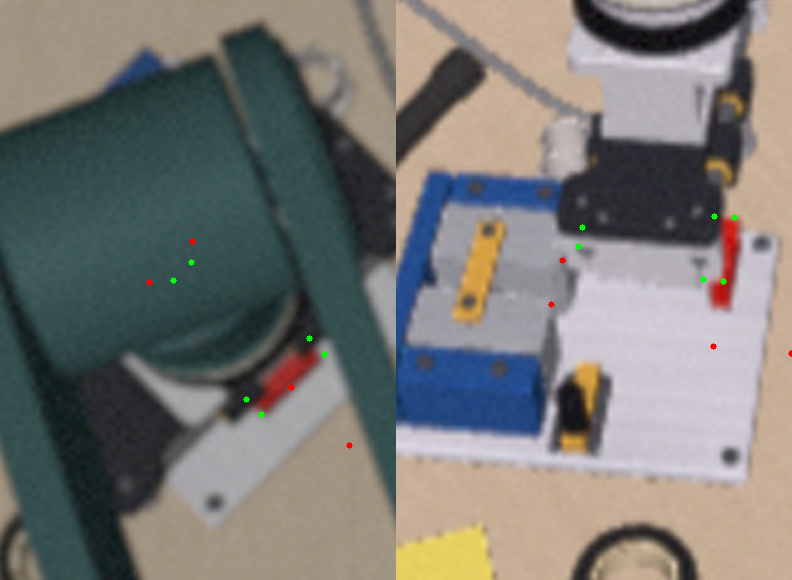

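Call:
{"op": "carry_out", "data": {"deltas": [{"dx": 0,"dy": 0,"dz": 1,"wx": 0,"wy": 0,"wz": 0,"gripper": 255},{"dx": 0,"dy": 0,"dz": 1,"wx": 0,"wy": 0,"wz": 0,"gripper": 255},{"dx": 0,"dy": 0,"dz": 0.5,"wx": 0,"wy": 0,"wz": 0,"gripper": 255},{"dx": 0,"dy": 0,"dz": 0.3,"wx": 0,"wy": 0,"wz": 0,"gripper": 255},{"dx": 0,"dy": 0,"dz": 0,"wx": 0,"wy": 0,"wz": 0,"gripper": 255},{"dx": 0,"dy": 0,"dz": 0,"wx": 0,"wy": 0,"wz": 0,"gripper": 255},{"dx": 0,"dy": 0,"dz": 0,"wx": 0,"wy": 0,"wz": 0,"gripper": 255}]}}

```text
time: 7.78
tool_pos: [0.5135, 0.2688, 0.1176]
ee_rot: [3.141, -0.002, 0.8]
wrist_force: [0.2, -0.2, -1.7]
width: 0.0155
finger_force: 30.0
```

Call:
{"op": "carry_out", "data": {"deltas": [{"dx": 0.25,"dy": 0,"dz": 0,"wx": 0,"wy": 0,"wz": 0,"gripper": 255},{"dx": 0.25,"dy": 0,"dz": 0,"wx": 0,"wy": 0,"wz": 0,"gripper": 255},{"dx": 0.25,"dy": 0,"dz": 0,"wx": 0,"wy": 0,"wz": 0,"gripper": 255},{"dx": 0.25,"dy": 0,"dz": 0,"wx": 0,"wy": 0,"wz": 0,"gripper": 255},{"dx": 0.25,"dy": 0,"dz": 0,"wx": 0,"wy": 0,"wz": 0,"gripper": 255},{"dx": 0,"dy": 0,"dz": 0,"wx": 0,"wy": 0,"wz": 0,"gripper": 255}]}}

```text
time: 8.28
tool_pos: [0.531, 0.2878, 0.1167]
ee_rot: [3.141, -0.001, 0.801]
wrist_force: [0.9, -0.6, -0.8]
width: 0.0157
finger_force: 30.0
```

Call:
{"op": "carry_out", "data": {"deltas": [{"dx": 0.15,"dy": 0,"dz": 0.05,"wx": 0,"wy": 0,"wz": 0,"gripper": 255},{"dx": 0.15,"dy": 0,"dz": 0,"wx": 0,"wy": 0,"wz": 0,"gripper": 255},{"dx": 0.15,"dy": 0,"dz": 0,"wx": 0,"wy": 0,"wz": 0,"gripper": 255},{"dx": 0.15,"dy": 0,"dz": 0,"wx": 0,"wy": 0,"wz": 0,"gripper": 255},{"dx": 0,"dy": 0,"dz": 0,"wx": 0,"wy": 0,"wz": 0,"gripper": 255}]}}

```text
time: 8.7
tool_pos: [0.539, 0.2959, 0.1157]
ee_rot: [3.141, -0.0, 0.801]
wrist_force: [0.7, -0.7, -0.2]
width: 0.0158
finger_force: 30.0
```

Call:
{"op": "carry_out", "data": {"deltas": [{"dx": 0.15,"dy": 0,"dz": 0,"wx": 0,"wy": 0,"wz": 0,"gripper": 255},{"dx": 0.15,"dy": 0,"dz": 0,"wx": 0,"wy": 0,"wz": 0,"gripper": 255},{"dx": 0.15,"dy": 0,"dz": 0,"wx": 0,"wy": 0,"wz": 0,"gripper": 255},{"dx": 0.15,"dy": 0,"dz": 0,"wx": 0,"wy": 0,"wz": 0,"gripper": 255},{"dx": 0,"dy": 0,"dz": 0,"wx": 0,"wy": 0,"wz": 0,"gripper": 255}]}}

```text
time: 9.12
tool_pos: [0.5474, 0.3045, 0.1157]
ee_rot: [3.141, -0.001, 0.801]
wrist_force: [-0.2, 0.3, 0.2]
width: 0.0159
finger_force: 30.0
```

Call:
{"op": "carry_out", "data": {"deltas": [{"dx": 0,"dy": 0,"dz": 0.03,"wx": 0,"wy": 0,"wz": 0,"gripper": 185},{"dx": 0,"dy": 0,"dz": 0,"wx": 0,"wy": 0,"wz": 0,"gripper": 185},{"dx": 0,"dy": 0,"dz": 0,"wx": 0,"wy": 0,"wz": 0,"gripper": 185},{"dx": 0,"dy": 0,"dz": -0.3,"wx": 0,"wy": 0,"wz": 0,"gripper": 185},{"dx": 0,"dy": 0,"dz": -0.7,"wx": 0,"wy": 0,"wz": 0,"gripper": 185},{"dx": 0,"dy": 0,"dz": -1,"wx": 0,"wy": 0,"wz": 0,"gripper": 185},{"dx": 0,"dy": 0,"dz": -0.2,"wx": 0,"wy": 0,"wz": 0,"gripper": 185},{"dx": 0,"dy": 0,"dz": 0,"wx": 0,"wy": 0,"wz": 0,"gripper": 185},{"dx": -0.7,"dy": 0,"dz": 0,"wx": 0,"wy": 0,"wz": 0,"gripper": 255},{"dx": -1,"dy": 0,"dz": 0,"wx": 0,"wy": 0,"wz": 0,"gripper": 255},{"dx": -0.6,"dy": 0,"dz": 0,"wx": 0,"wy": 0,"wz": 0,"gripper": 255},{"dx": 0,"dy": 0,"dz": 0,"wx": 0,"wy": 0,"wz": 0,"gripper": 255},{"dx": 0,"dy": 0,"dz": 0,"wx": 0,"wy": 0,"wz": 0,"gripper": 255}]}}

```text
time: 10.2
tool_pos: [0.5146, 0.2709, 0.1583]
ee_rot: [-3.141, 0.001, 0.8]
wrist_force: [-0.1, -0.1, -0.4]
width: 0.0004
finger_force: 0.0
```

```bash
python3 - <<'E'
from m import *
o=[]
for n in('top','scene'):
    im=eyes.snapshot(n); a=cv2.resize(cv2.cvtColor(im,cv2.COLOR_RGB2BGR),None,fx=5,fy=5,interpolation=cv2.INTER_CUBIC)
    c=(proj(n,W(yo,[-.02,0,.05]))*5).astype(int); o.append(a[c[1]-200:c[1]+200,c[0]-198:c[0]+198])
cv2.imwrite('pics/r.png',np.hstack(o))
t=robot.get_obs();print(t['tool_pos'],t['width'],t['time'])
E
```

```text
[0.51527195 0.27146823 0.15872967] 0.000586239536816256 10.3
```

View pics/r.png

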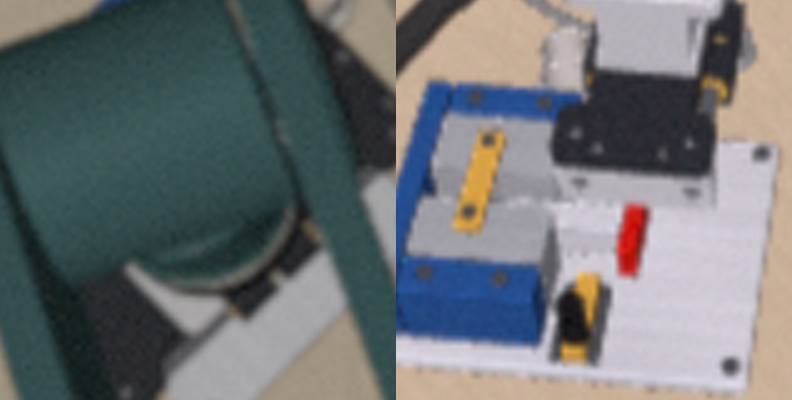

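The spacer stands in the gap and the closed fingers are behind its red head (right half, about (632,240)). Lower them and push.

Call:
{"op": "carry_out", "data": {"deltas": [{"dx": 0,"dy": 0,"dz": 1,"wx": 0,"wy": 0,"wz": 0,"gripper": 255},{"dx": 0,"dy": 0,"dz": 0.8,"wx": 0,"wy": 0,"wz": 0,"gripper": 255},{"dx": 0,"dy": 0,"dz": 0.4,"wx": 0,"wy": 0,"wz": 0,"gripper": 255},{"dx": 0,"dy": 0,"dz": 0,"wx": 0,"wy": 0,"wz": 0,"gripper": 255},{"dx": 0.3,"dy": 0,"dz": 0,"wx": 0,"wy": 0,"wz": 0,"gripper": 255},{"dx": 0.3,"dy": 0,"dz": 0,"wx": 0,"wy": 0,"wz": 0,"gripper": 255},{"dx": 0.2,"dy": 0,"dz": 0,"wx": 0,"wy": 0,"wz": 0,"gripper": 255},{"dx": 0.2,"dy": 0,"dz": 0,"wx": 0,"wy": 0,"wz": 0,"gripper": 255},{"dx": 0.2,"dy": 0,"dz": 0,"wx": 0,"wy": 0,"wz": 0,"gripper": 255},{"dx": 0.2,"dy": 0,"dz": 0,"wx": 0,"wy": 0,"wz": 0,"gripper": 255},{"dx": 0.2,"dy": 0,"dz": 0,"wx": 0,"wy": 0,"wz": 0,"gripper": 255},{"dx": 0,"dy": 0,"dz": 0,"wx": 0,"wy": 0,"wz": 0,"gripper": 255}]}}

```text
time: 11.3
tool_pos: [0.5379, 0.2947, 0.1152]
ee_rot: [3.141, -0.001, 0.801]
wrist_force: [0.2, -0.2, 0.3]
width: 0.0006
finger_force: 0.0
```

Call:
{"op": "carry_out", "data": {"deltas": [{"dx": 0.1,"dy": 0,"dz": 0,"wx": 0,"wy": 0,"wz": 0,"gripper": 255},{"dx": 0.1,"dy": 0,"dz": 0,"wx": 0,"wy": 0,"wz": 0,"gripper": 255},{"dx": 0,"dy": 0,"dz": 0,"wx": 0,"wy": 0,"wz": 0,"gripper": 255}]}}

```text
time: 11.55
tool_pos: [0.5402, 0.2972, 0.115]
ee_rot: [3.142, -0.0, 0.801]
wrist_force: [-0.0, 1.2, -0.4]
width: 0.0006
finger_force: 0.0
```

Call:
{"op": "carry_out", "data": {"deltas": [{"dx": 0.1,"dy": 0,"dz": 0,"wx": 0,"wy": 0,"wz": 0,"gripper": 255},{"dx": 0.1,"dy": 0,"dz": 0,"wx": 0,"wy": 0,"wz": 0,"gripper": 255},{"dx": 0,"dy": 0,"dz": 0,"wx": 0,"wy": 0,"wz": 0,"gripper": 255}]}}

```text
time: 11.8
tool_pos: [0.5431, 0.3001, 0.115]
ee_rot: [3.142, -0.001, 0.801]
wrist_force: [-0.5, 0.0, -0.6]
width: 0.0004
finger_force: 0.0
```

Call:
{"op": "carry_out", "data": {"deltas": [{"dx": 0.1,"dy": 0,"dz": 0,"wx": 0,"wy": 0,"wz": 0,"gripper": 255},{"dx": 0,"dy": 0,"dz": 0,"wx": 0,"wy": 0,"wz": 0,"gripper": 255}]}}

```text
time: 11.97
tool_pos: [0.5444, 0.3015, 0.115]
ee_rot: [3.142, -0.0, 0.801]
wrist_force: [0.3, 0.5, -0.5]
width: 0.0004
finger_force: 0.0
```

Call:
{"op": "carry_out", "data": {"deltas": [{"dx": 0.08,"dy": 0,"dz": 0,"wx": 0,"wy": 0,"wz": 0,"gripper": 255},{"dx": 0,"dy": 0,"dz": 0,"wx": 0,"wy": 0,"wz": 0,"gripper": 255}]}}

```text
time: 12.13
tool_pos: [0.5448, 0.3018, 0.115]
ee_rot: [3.142, 0.003, 0.801]
wrist_force: [-2.7, -3.1, 2.9]
width: 0.0002
finger_force: 2.1
```

Call:
{"op": "carry_out", "data": {"deltas": [{"dx": 0.07,"dy": 0,"dz": 0,"wx": 0,"wy": 0,"wz": 0,"gripper": 255},{"dx": 0,"dy": 0,"dz": 0,"wx": 0,"wy": 0,"wz": 0,"gripper": 255},{"dx": 0,"dy": 0,"dz": 0,"wx": 0,"wy": 0,"wz": 0,"gripper": 255}]}}

```text
time: 12.38
tool_pos: [0.5451, 0.3021, 0.115]
ee_rot: [-3.141, 0.005, 0.801]
wrist_force: [-5.3, -5.0, 4.8]
width: 0.0002
finger_force: 3.8
```

Call:
{"op": "carry_out", "data": {"deltas": [{"dx": 0.1,"dy": 0,"dz": 0,"wx": 0,"wy": 0,"wz": 0,"gripper": 255},{"dx": 0,"dy": 0,"dz": 0,"wx": 0,"wy": 0,"wz": 0,"gripper": 255},{"dx": 0,"dy": 0,"dz": 0,"wx": 0,"wy": 0,"wz": 0,"gripper": 255}]}}

```text
time: 12.63
tool_pos: [0.5454, 0.3024, 0.115]
ee_rot: [-3.141, 0.01, 0.801]
wrist_force: [-9.2, -8.7, 8.8]
width: 0.0006
finger_force: 6.3
```

The spacer is home: a hard stop at about 15 N, at the expected x. Back off, rise and go to the outer side of the knob.

Call:
{"op": "carry_out", "data": {"deltas": [{"dx": -0.5,"dy": 0,"dz": 0,"wx": 0,"wy": 0,"wz": 0,"gripper": 255},{"dx": 0,"dy": 0,"dz": -0.5,"wx": 0,"wy": 0,"wz": 0,"gripper": 255},{"dx": 0,"dy": 0,"dz": -1,"wx": 0,"wy": 0,"wz": 0,"gripper": 255},{"dx": 0,"dy": 0,"dz": -1,"wx": 0,"wy": 0,"wz": 0,"gripper": 255},{"dx": 0,"dy": 0,"dz": 0,"wx": 0,"wy": 0,"wz": 0,"gripper": 255},{"dx": 0,"dy": -0.75,"dz": 0,"wx": 0,"wy": 0,"wz": 0,"gripper": 255},{"dx": 0,"dy": -1,"dz": 0,"wx": 0,"wy": 0,"wz": 0,"gripper": 255},{"dx": 0,"dy": -1,"dz": 0,"wx": 0,"wy": 0,"wz": 0,"gripper": 255},{"dx": 0,"dy": -1,"dz": 0,"wx": 0,"wy": 0,"wz": 0,"gripper": 255},{"dx": 0,"dy": -1,"dz": 0,"wx": 0,"wy": 0,"wz": 0,"gripper": 255},{"dx": 0,"dy": -0.5,"dz": 0,"wx": 0,"wy": 0,"wz": 0,"gripper": 255},{"dx": 0,"dy": 0,"dz": 0,"wx": 0,"wy": 0,"wz": 0,"gripper": 255},{"dx": 0,"dy": 0,"dz": 0,"wx": 0,"wy": 0,"wz": 0,"gripper": 255}]}}

```text
time: 13.72
tool_pos: [0.4647, 0.3711, 0.1641]
ee_rot: [3.141, 0.001, 0.802]
wrist_force: [0.6, -0.5, -1.3]
width: 0.0008
finger_force: 0.0
```

```bash
python3 - <<'E'
from m import *
o=[]
for n in('top','scene'):
    im=eyes.snapshot(n); a=cv2.resize(cv2.cvtColor(im,cv2.COLOR_RGB2BGR),None,fx=5,fy=5,interpolation=cv2.INTER_CUBIC)
    c=(proj(n,W(yo,[-.02,0,.05]))*5).astype(int); o.append(a[c[1]-200:c[1]+200,c[0]-198:c[0]+198])
cv2.imwrite('pics/k.png',np.hstack(o))
t=robot.get_obs();d=t['tool_pos'][:2]-yo[:2];c,s=np.cos(yo[2]),np.sin(yo[2]);print(c*d[0]+s*d[1],-s*d[0]+c*d[1],t['tool_pos'][2],t['ee_rot'])
E
```

```text
-0.025169607816179718 0.10476674862638227 0.16458804230458274 [3.14111349e+00 5.44383115e-04 8.00097529e-01]
```

View pics/k.png

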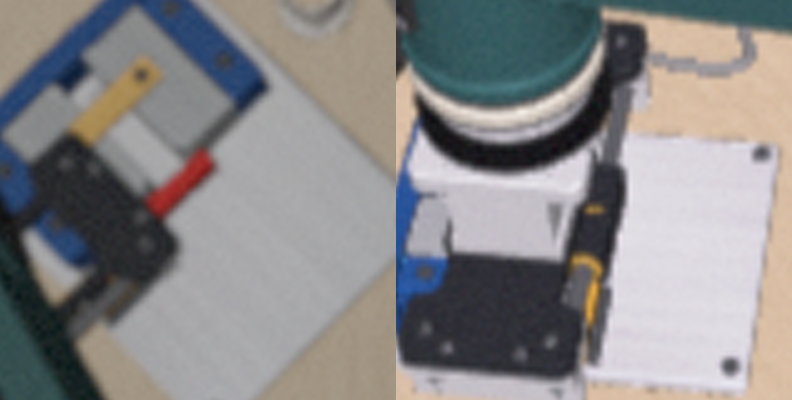

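The spacer's red head sits flat at the mouth (left half, about (182,185)). Lower beside the knob and push it across.

Call:
{"op": "carry_out", "data": {"deltas": [{"dx": 0.36,"dy": 0,"dz": 0,"wx": 0,"wy": 0,"wz": 0,"gripper": 255},{"dx": 0,"dy": 0,"dz": 0.8,"wx": 0,"wy": 0,"wz": 0,"gripper": 255},{"dx": 0,"dy": 0,"dz": 0.6,"wx": 0,"wy": 0,"wz": 0,"gripper": 255},{"dx": 0,"dy": 0,"dz": 0.3,"wx": 0,"wy": 0,"wz": 0,"gripper": 255},{"dx": 0,"dy": 0,"dz": 0,"wx": 0,"wy": 0,"wz": 0,"gripper": 255},{"dx": 0,"dy": 0.2,"dz": 0,"wx": 0,"wy": 0,"wz": 0,"gripper": 255},{"dx": 0,"dy": 0.2,"dz": 0,"wx": 0,"wy": 0,"wz": 0,"gripper": 255},{"dx": 0,"dy": 0.2,"dz": 0,"wx": 0,"wy": 0,"wz": 0,"gripper": 255},{"dx": 0,"dy": 0.2,"dz": 0,"wx": 0,"wy": 0,"wz": 0,"gripper": 255},{"dx": 0,"dy": 0.2,"dz": 0,"wx": 0,"wy": 0,"wz": 0,"gripper": 255},{"dx": 0,"dy": 0.2,"dz": 0,"wx": 0,"wy": 0,"wz": 0,"gripper": 255},{"dx": 0,"dy": 0.2,"dz": 0,"wx": 0,"wy": 0,"wz": 0,"gripper": 255},{"dx": 0,"dy": 0,"dz": 0,"wx": 0,"wy": 0,"wz": 0,"gripper": 255}]}}

```text
time: 14.9
tool_pos: [0.4912, 0.3561, 0.1315]
ee_rot: [3.141, -0.001, 0.8]
wrist_force: [0.5, -0.2, -0.2]
width: 0.0002
finger_force: 0.0
```

Call:
{"op": "carry_out", "data": {"deltas": [{"dx": 0,"dy": 0.2,"dz": 0,"wx": 0,"wy": 0,"wz": 0,"gripper": 255},{"dx": 0,"dy": 0.2,"dz": 0,"wx": 0,"wy": 0,"wz": 0,"gripper": 255},{"dx": 0,"dy": 0.2,"dz": 0,"wx": 0,"wy": 0,"wz": 0,"gripper": 255},{"dx": 0,"dy": 0.2,"dz": 0,"wx": 0,"wy": 0,"wz": 0,"gripper": 255},{"dx": 0,"dy": 0,"dz": 0,"wx": 0,"wy": 0,"wz": 0,"gripper": 255}]}}

```text
time: 15.32
tool_pos: [0.5027, 0.3447, 0.131]
ee_rot: [3.141, -0.0, 0.8]
wrist_force: [-0.2, 0.3, -0.4]
width: 0.0007
finger_force: 0.0
```

Call:
{"op": "carry_out", "data": {"deltas": [{"dx": 0,"dy": 0.2,"dz": 0,"wx": 0,"wy": 0,"wz": 0,"gripper": 255},{"dx": 0,"dy": 0.2,"dz": 0,"wx": 0,"wy": 0,"wz": 0,"gripper": 255}]}}

```text
time: 15.48
tool_pos: [0.5077, 0.3397, 0.1309]
ee_rot: [-3.141, 0.0, 0.801]
wrist_force: [-0.7, 2.2, -0.2]
width: 0.0005
finger_force: 0.8
```

```bash
python3 - <<'E'
from m import *
o=[]
for n in('top','scene'):
    im=eyes.snapshot(n); a=cv2.resize(cv2.cvtColor(im,cv2.COLOR_RGB2BGR),None,fx=5,fy=5,interpolation=cv2.INTER_CUBIC)
    c=(proj(n,W(yo,[-.02,0.02,.05]))*5).astype(int); o.append(a[c[1]-200:c[1]+200,c[0]-198:c[0]+198])
cv2.imwrite('pics/k2.png',np.hstack(o))
t=robot.get_obs();d=t['tool_pos'][:2]-yo[:2];c,s=np.cos(yo[2]),np.sin(yo[2]);print(c*d[0]+s*d[1],-s*d[0]+c*d[1],t['tool_pos'][2],t['wrist_force'])
E
```

```text
-0.018025691772122848 0.05258194669377212 0.1308363375993007 [-0.49064959 -0.0941847   0.62265088]
```

View pics/k2.png

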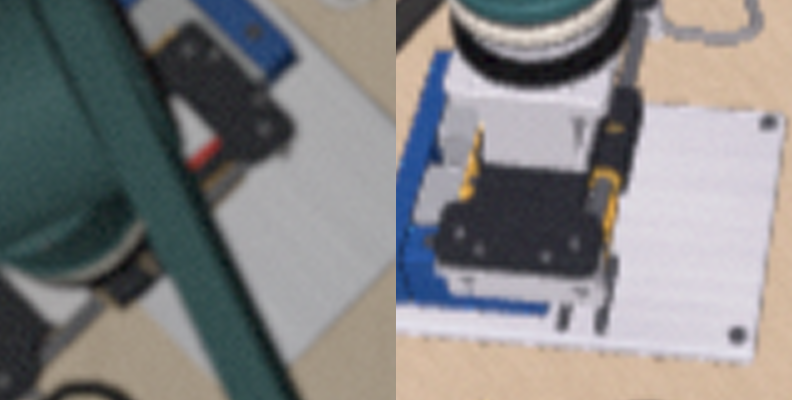

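The bolt is moving: brass shows behind the red head at about (215,175), and the outer rails at the right are empty. I push on to the stop.

Call:
{"op": "carry_out", "data": {"deltas": [{"dx": 0,"dy": 0.15,"dz": 0,"wx": 0,"wy": 0,"wz": 0,"gripper": 255},{"dx": 0,"dy": 0.15,"dz": 0,"wx": 0,"wy": 0,"wz": 0,"gripper": 255},{"dx": 0,"dy": 0,"dz": 0,"wx": 0,"wy": 0,"wz": 0,"gripper": 255}]}}

```text
time: 15.83
tool_pos: [0.5122, 0.3351, 0.1308]
ee_rot: [3.141, 0.0, 0.8]
wrist_force: [-0.2, -1.2, -0.6]
width: 0.0004
finger_force: 0.2
```

Call:
{"op": "carry_out", "data": {"deltas": [{"dx": 0,"dy": 0.1,"dz": 0,"wx": 0,"wy": 0,"wz": 0,"gripper": 255},{"dx": 0,"dy": 0,"dz": 0,"wx": 0,"wy": 0,"wz": 0,"gripper": 255}]}}

```text
time: 16.0
tool_pos: [0.5135, 0.3339, 0.1309]
ee_rot: [3.141, 0.0, 0.8]
wrist_force: [-0.8, 0.5, -0.6]
width: 0.0005
finger_force: 0.3
```

Call:
{"op": "carry_out", "data": {"deltas": [{"dx": 0,"dy": 0.1,"dz": 0,"wx": 0,"wy": 0,"wz": 0,"gripper": 255},{"dx": 0,"dy": 0,"dz": 0,"wx": 0,"wy": 0,"wz": 0,"gripper": 255}]}}

```text
time: 16.17
tool_pos: [0.5149, 0.3326, 0.1309]
ee_rot: [3.141, 0.0, 0.801]
wrist_force: [-0.7, 1.5, 0.1]
width: 0.0003
finger_force: 0.4
```

Call:
{"op": "carry_out", "data": {"deltas": [{"dx": 0,"dy": 0.1,"dz": 0,"wx": 0,"wy": 0,"wz": 0,"gripper": 255},{"dx": 0,"dy": 0,"dz": 0,"wx": 0,"wy": 0,"wz": 0,"gripper": 255}]}}

```text
time: 16.33
tool_pos: [0.5153, 0.3322, 0.1309]
ee_rot: [-3.138, 0.001, 0.801]
wrist_force: [-4.1, 3.3, 0.5]
width: 0.0005
finger_force: 2.5
```

Call:
{"op": "carry_out", "data": {"deltas": [{"dx": 0,"dy": 0.1,"dz": 0,"wx": 0,"wy": 0,"wz": 0,"gripper": 255},{"dx": 0,"dy": 0,"dz": 0,"wx": 0,"wy": 0,"wz": 0,"gripper": 255}]}}

```text
time: 16.5
tool_pos: [0.5157, 0.3319, 0.131]
ee_rot: [-3.135, 0.001, 0.801]
wrist_force: [-6.7, 5.7, 1.8]
width: 0.0005
finger_force: 4.4
```

Call:
{"op": "carry_out", "data": {"deltas": [{"dx": 0,"dy": 0.1,"dz": 0,"wx": 0,"wy": 0,"wz": 0,"gripper": 255},{"dx": 0,"dy": 0,"dz": 0,"wx": 0,"wy": 0,"wz": 0,"gripper": 255}]}}

```text
time: 16.67
tool_pos: [0.516, 0.3316, 0.131]
ee_rot: [-3.132, 0.001, 0.802]
wrist_force: [-9.4, 8.8, 3.0]
width: 0.0001
finger_force: 6.3
```

Hard stop where the shut bolt should be. Back off, rise and move clear, then check the numbers.

Call:
{"op": "carry_out", "data": {"deltas": [{"dx": 0,"dy": -0.6,"dz": 0,"wx": 0,"wy": 0,"wz": 0,"gripper": 255},{"dx": 0,"dy": -0.3,"dz": 0,"wx": 0,"wy": 0,"wz": 0,"gripper": 255},{"dx": 0,"dy": 0,"dz": -0.5,"wx": 0,"wy": 0,"wz": 0,"gripper": 255},{"dx": 0,"dy": 0,"dz": -1,"wx": 0,"wy": 0,"wz": 0,"gripper": 255},{"dx": 0,"dy": 0,"dz": -1,"wx": 0,"wy": 0,"wz": 0,"gripper": 255},{"dx": 0,"dy": 0,"dz": -1,"wx": 0,"wy": 0,"wz": 0,"gripper": 255},{"dx": 0,"dy": 0,"dz": -1,"wx": 0,"wy": 0,"wz": 0,"gripper": 255},{"dx": 0,"dy": 0,"dz": -1,"wx": 0,"wy": 0,"wz": 0,"gripper": 255},{"dx": -1,"dy": 0.5,"dz": 0,"wx": 0,"wy": 0,"wz": 0,"gripper": 255},{"dx": -1,"dy": 0.5,"dz": 0,"wx": 0,"wy": 0,"wz": 0,"gripper": 255},{"dx": -1,"dy": 0.5,"dz": 0,"wx": 0,"wy": 0,"wz": 0,"gripper": 255},{"dx": -1,"dy": 0.5,"dz": 0,"wx": 0,"wy": 0,"wz": 0,"gripper": 255},{"dx": -1,"dy": 0.5,"dz": 0,"wx": 0,"wy": 0,"wz": 0,"gripper": 255},{"dx": -1,"dy": 0.5,"dz": 0,"wx": 0,"wy": 0,"wz": 0,"gripper": 255},{"dx": -1,"dy": 0.5,"dz": 0,"wx": 0,"wy": 0,"wz": 0,"gripper": 255},{"dx": -1,"dy": 0.5,"dz": 0,"wx": 0,"wy": 0,"wz": 0,"gripper": 255},{"dx": -1,"dy": 0.5,"dz": 0,"wx": 0,"wy": 0,"wz": 0,"gripper": 255},{"dx": -1,"dy": 0.5,"dz": 0,"wx": 0,"wy": 0,"wz": 0,"gripper": 255},{"dx": 0,"dy": 0,"dz": 0,"wx": 0,"wy": 0,"wz": 0,"gripper": 255},{"dx": 0,"dy": 0,"dz": 0,"wx": 0,"wy": 0,"wz": 0,"gripper": 255}]}}

```text
time: 18.33
tool_pos: [0.4391, 0.127, 0.2421]
ee_rot: [3.14, -0.002, 0.798]
wrist_force: [-0.2, 0.0, 0.3]
width: 0.0004
finger_force: 0.0
```

```bash
python3 - <<'E'
from m import *
ci,si=np.cos(yo[2]),np.sin(yo[2])
def yf(n,u,v,z): d=ray(n,u,v,z)[:2]-yo[:2]; return (1e3*np.array([ci*d[0]+si*d[1],-si*d[0]+ci*d[1]])).round(1)
for n in('top','scene'):
    a=snap(n,'f%s.png'%n).astype(int)
    V,U=np.mgrid[:384,:512]
    def near(X,r): p=proj(n,W(yo,X)); return np.hypot(U-p[0],V-p[1])<r
    R,G,B=a[...,0],a[...,1],a[...,2]
    m=(R-G>60)&(R-B>60)&near([-.005,0,.036],30); v,u=np.nonzero(m); print(n,'head red',len(u),yf(n,u.mean(),v.mean(),.036) if len(u) else '', 'expect -5,0')
    for s in(0,.05):
        m=(a.max(2)<50)&near([-.018,.073-s,.045],6); v,u=np.nonzero(m); print('dark at s',s,len(u), yf(n,u.mean(),v.mean(),.045) if len(u) else '')
print(robot.get_obs()['tool_pos'],robot.get_obs()['time'])
E
```

```text
top head red 63 [-3.5  0. ] expect -5,0
dark at s 0 0 
dark at s 0.05 17 [-16.7  23.1]
scene head red 69 [-6.8  7. ] expect -5,0
dark at s 0 0 
dark at s 0.05 33 [-19.5  24.9]
[0.43925255 0.12813297 0.2417448 ] 18.4333
```

```bash
python3 -c "
from bench import robot
print(robot.close_job())"
```

```text
the job is handed in; nothing more can be done
None
```

I handed the job in at about 18 s; it returned no verdict. By force and camera readings, the spacer is fully home between the poles, the bolt is shut at about 50 mm, and the arm is clear.

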